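# Assemble and lock a tiered bamboo snack carrier

### The job

Put the bamboo snack carrier together on its post: first the round bamboo dish, then the red spacer ring on the dish's hub, each fully down, then the dark cap with its slot over the post's cross-pin (which points a different way each time, so look or feel for it) and fully down on the spacer. Press the cap down against the springy seat and turn it a quarter turn, so that when you let go the cross-pin sits down in the cap's cross groove and holds the stack. Press gently: about one kilogram's weight is plenty and 4 kg on the dish or spacer, or 6 kg on the post or pin, breaks it; leave everything else on the table where it is.

Things in the scene. Friction and masses are not known exactly. Their poses are not given: they have to be found in the camera images.
- base: Fixed base of the carrier: round bamboo disc 150 mm across, 12 mm thick, over a steel strip (190 x 30 x 8 mm, along x). Origin: centre of its underside on the table, z up. A rigid aluminium post rises from its centre: 30 mm thick up to z = 50 mm, tapering to 22 mm at z = 55, then a 10 mm neck up to the cross-pin.
- seat_top (a point): Centre of the seat's top as it stands unloaded, z = 22 mm over the base's origin. The seat is black, 68 mm across, sprung: it carries the weight of all the layers without sinking, starts to sink when they are pressed with some 2 to 3 N, needs 1 N more for each mm, and stops hard after 11 mm (about 13 N).
- pin (a point): Centre of the brass cross-pin on top of the post, 73 mm over the base's origin. Pin: round, level, 8 mm thick, 30 mm long with round ends. Axes given are the BASE's, not the pin's: the pin's direction is within 1.2 rad either side of the base's x axis, differs every time and is not measured: see it from above or feel for it with the cap's slot. Post and pin are stiff.
- dish: Loose round bamboo dish, 140 mm across, 4 mm floor, rim 14 mm high and 4 mm thick; in the middle a hub to grip: 50 mm outside diameter, 22 mm high, with a 33 mm hole right through. About 220 g. Origin: centre of its underside, z up. Goes on first, over the post, until its underside lies on the seat (z = 22 mm over the base's origin).
- spacer: Loose red ring, 54 mm outside, 33 mm hole, 14 mm high, about 60 g, both ends alike. Origin: centre of its underside, z up. Goes on second, over the post, onto the top of the dish's hub (44 mm over the base's origin).
- cap: Loose dark wooden ring, 58 mm outside, 36 mm inside, 28 mm high, about 120 g; origin: centre of its underside, z up. Its underside over the base's origin: 67 mm lying on the pin, slot not in line; 58 mm dropped over the pin onto the spacer; below 51 mm when pressed enough to turn; 54 mm when let go with the pin in the groove (locked); 51 mm if turned too little.
- web (a point): On the cap's axis, 15 mm over its underside; axes are the cap's. A brass web fills the cap's bore from z = 10 mm, but for a slot right through along the cap's x axis, 10.5 mm wide, as long as the bore. Web top at z = 18 mm; across it, along the cap's y axis, a groove 12 mm wide with its floor at z = 15 mm, where the pin rests after a quarter turn either way.
- wine: Bystander: tall green bottle, 72 mm across, 240 mm high; origin at the centre of its underside.
- jar: Bystander: amber jar, 66 mm across, 85 mm high; origin at the centre of its underside.
- tin: Bystander: green tea tin, 66 mm across, 75 mm high; origin at the centre of its underside.
- cup: Bystander: white cup, 76 mm across, 85 mm high; origin at the centre of its underside.
- envelopes: Bystander: stack of red envelopes, 110 x 75 x 12 mm (x, y, z); origin at the centre of its underside.
- napkin_ring: Bystander: small pale wooden napkin ring, 44 mm across, 22 mm high, no part of the carrier; origin at the centre of its underside.
- teabox: Bystander: yellow tea box, 70 x 100 x 45 mm (x, y, z); origin at the centre of its underside.
Mind the look-alikes: they are no part of the job. What is shaped like the cap but pink is not meant. Leave any purple look-alike of the base alone.

How it is judged:
By the outcome, as a careful person would: the job done as asked, in the order asked, and still so for the second after the job is handed in, with the robot touching nothing.
It also fails if it takes over 72 s, if anything falls off the work surface, if the arm or the gripper's body presses on something with over 40 N, if the wrist force passes 120 N, or if a joint passes its speed limit or range.

### The arm

A 6-joint arm with a two-finger parallel gripper is mounted at the origin on the work surface. World frame = base frame: x ahead of the robot, y to its left, z up, the work surface at z = 0. Lengths are in m, angles in rad, forces in N, time in s.
With the tool pointing down it reaches from about 0.425 to 0.95 m from the base axis. Payload 3.5 kg.
Tool frame: the origin (TCP) lies on the centre line of the jaws, within the pads' length; the fingertips stand 19 mm ahead of it and the grasp point (between the pads) is the TCP; z points along the fingers, y is the line along which they close (so a half turn about z gives the same grasp; the last joint's range is limited). The gripper opens to 85 mm and grips with 20 to 120 N. Pads are 22 mm wide; open, the fingers measure 114 mm over their backs; the gripper's body (76 mm by 85 mm) begins 54 mm behind the grasp point. The pads swing forward as they close: fully open they stand 13 mm farther back than shut.
Start: joints at [1.035, 0.286, 1.577, -0, 1.279, -0.15], TCP at [0.254, 0.625, 0.25] pointing down, gripper open.
Joint ranges: [-2.77, 2.77], [-0.9, 2.22], [0.21, 2.48], [-1.53, 4.67], [0.24, 2.81], [-2.84, 2.84]. Speed limits (rad/s): [2.79, 2.79, 3.14, 3.14, 3.14, 3.14].

### API

Orientations are given as a unit quaternion [x, y, z, w].
In Python, from plant import status, cams, ctrl gives the robot as it stands.
- The arm moves only by the shell command python3 -m inch 'ROWS' [FORCE]. ROWS is JSON, a list of rows, each a list of 3 entries, a list of its own where there are three numbers: the opening, from -1 (shut) to 1 (fully open), then the shift along the tool's x, y, z in cm, then the turn about the tool's z in rad. In form: [[jaw, [dx, dy, dz], twist], ...]. A call has 1 to 20 rows; each row is the pose to reach, as a shift and turn from the pose commanded when the call began, along the tool's axes at that moment; what a row does not reach only later rows make up. A row lasts 1/10 s, in which the tool goes at most 50 mm and 8.59 degrees, less where a joint would pass 70% of its speed; a pose out of reach is approached as far as the arm can. A call with a gripper value outside its range is refused whole. The fingers move at their own pace and stop on an object; FORCE is the grip in N (left out, the last holds). Time passes only in rows, so rows that repeat a pose let the fingers close. It gives the time, the measured TCP pose, the force and the opening at its end, in the units of the state.
- status.get_state(): the state, without advancing time (a new reading comes with each control period).
- cams.read_camera(name): name is "scene" or "side" or "wrist"; returns the picture (400x640x3 uint8, blue, green, red); there is no depth.
- cams.calibration(name): a dict with "camera_matrix" (3x3 intrinsics, pixels), "cam_to_world" (4x4, takes a point from camera to world coordinates); the wrist camera has in their place "mount" (4x4, takes a point from camera to tool coordinates, whose origin is the TCP and whose axes are the flange's). Camera axes: x right, y down, z forward; pixel columns grow to the right and rows downward; lengths in m; the calibration is good to about 2 mm. The wrist camera is an equidistant fisheye: a pixel r from the principal point sees the ray r / f radians off the axis. A picture is of the moment at which its call begins: read the wrist's pose just before it. calibration takes no time and is no camera call.
- ctrl.sign_off(): hands the job in, once; it reports no verdict.
The state is a dict: "time": time; "qpos": joint angles; "dq": joint speeds; "joint_efforts": joint torques, N m; "eef_pos": TCP position; "tcp_rot": TCP orientation; "contact_force": force on the tool from outside, world axes, zero at the start; "wrist_torque": the same for the moment, N m; "opening": opening from 0.0 (shut) to 1.0 (fully open).
Only numpy, scipy, OpenCV 4.12 (cv2) and the standard library are available. Lean on these libraries where they do the work, as an engineer would, in place of code of your own. Each camera call takes 0.05 s, during which the arm holds its last target. There are 200 camera calls.

## Working session

There is one attempt and no reset: what is moved stays moved. The work goes in short steps, Python scripts to look and compute and a shell command to move; the robot and the scene stay as the last step left them, time stands still between calls to the robot, and variables do not carry over. Pictures are saved under pics/ and viewed, on a budget of 10 in all, crops included, one or two more only if the job needs it, and the job is handed in when it is done.

```bash
ls; mkdir -p pics; python3 - <<'E'
from plant import status,cams
import cv2,numpy as np
print(status.get_state())
for n in ("scene","side","wrist"):
    im=cams.read_camera(n); cv2.imwrite(f"pics/{n}0.png",im)
    c=cams.calibration(n); print(n,{k:np.round(v,4).tolist() for k,v in c.items()})
a=cv2.imread("pics/scene0.png")
E
```

```text
pics
{'time': 0.0, 'qpos': array([ 1.03495807e+00,  2.87209148e-01,  1.57817951e+00,  1.83705214e-06,
        1.27860424e+00, -1.50006237e-01]), 'dq': array([ 1.50335869e-03, -1.60880608e-03,  8.98599156e-04,  6.92720458e-04,
        1.38550644e-04,  6.07353917e-07]), 'joint_efforts': array([-3.63768131e-04, -4.05972505e+01, -2.92626518e+01, -7.78318372e-05,
        5.69152005e-03, -3.32128378e-07]), 'eef_pos': array([0.25368171, 0.62485328, 0.24891678]), 'tcp_rot': array([ 1.91721742e-01,  9.81448589e-01, -1.12994853e-03, -4.04357119e-04]), 'contact_force': array([-0.42809504,  0.37456336,  0.55160087]), 'wrist_torque': array([ 0.00849462,  0.08494781, -0.04908277]), 'opening': 1.002723421793112}
scene {'camera_matrix': [[379.9046, 0.0, 312.7701], [0.0, 379.9046, 195.3646], [0.0, 0.0, 1.0]], 'cam_to_world': [[-0.5718, 0.4709, -0.6717, 1.1999], [0.8202, 0.3105, -0.4806, 0.4259], [-0.0177, -0.8257, -0.5638, 0.6471], [0.0, 0.0, 0.0, 1.0]]}
side {'camera_matrix': [[401.8369, 0.0, 322.5511], [0.0, 401.8369, 202.035], [0.0, 0.0, 1.0]], 'cam_to_world': [[0.8617, -0.2954, 0.4125, 0.0576], [-0.5073, -0.5038, 0.6991, -0.8447], [0.0013, -0.8118, -0.584, 0.7041], [0.0, 0.0, 0.0, 1.0]]}
wrist {'camera_matrix': [[309.7069, 0.0, 321.5023], [0.0, 309.7069, 198.6406], [0.0, 0.0, 1.0]], 'mount': [[0.0002, -0.9525, -0.3044, 0.0772], [1.0, -0.0001, 0.0008, -0.0005], [-0.0007, -0.3044, 0.9525, -0.1239], [0.0, 0.0, 0.0, 1.0]]}
```

View pics/scene0.png

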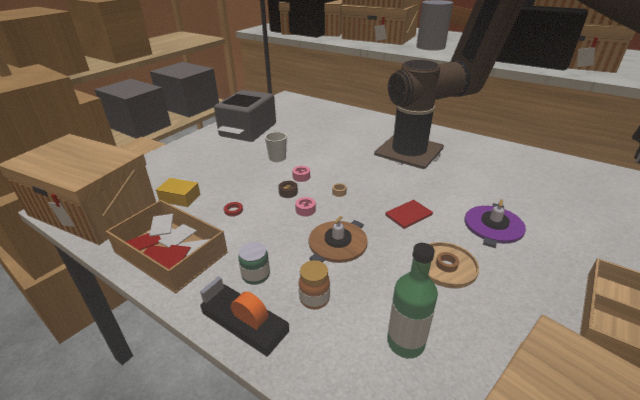

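View pics/side0.png

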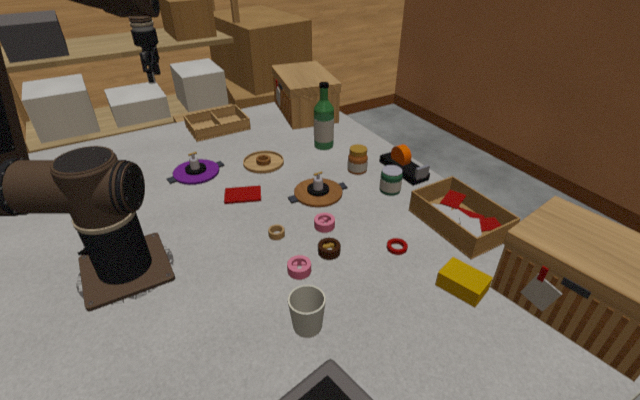

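```bash
cat > h.py <<'E'
import numpy as np,cv2
from plant import status,cams
from scipy.spatial.transform import Rotation as R
def ray(n,uv,st=None):
    c=cams.calibration(n);K=np.array(c["camera_matrix"]);u=(np.array(uv,float)-K[:2,2])/K[0,0]
    if n=="wrist":
        r=np.hypot(*u);d=np.array([*(u*(np.sin(r)/max(r,1e-9))),np.cos(r)])
        st=st or status.get_state();T=np.eye(4);T[:3,:3]=R.from_quat(st["tcp_rot"]).as_matrix();T[:3,3]=st["eef_pos"]
        M=T@np.array(c["mount"])
    else: d=np.array([*u,1.]);M=np.array(c["cam_to_world"])
    return M[:3,3],M[:3,:3]@d
def onz(n,uv,z,st=None):
    o,d=ray(n,uv,st);return (o+d*(z-o[2])/d[2])[:2]
def proj(n,P,st):
    c=cams.calibration(n);K=np.array(c["camera_matrix"])
    T=np.eye(4);T[:3,:3]=R.from_quat(st["tcp_rot"]).as_matrix();T[:3,3]=st["eef_pos"]
    M=T@np.array(c["mount"]) if n=="wrist" else np.array(c["cam_to_world"])
    p=(np.atleast_2d(P)-M[:3,3])@M[:3,:3]
    if n=="wrist":
        s=np.hypot(p[:,0],p[:,1]);t=np.arctan2(s,p[:,2]);q=p[:,:2]/np.maximum(s,1e-9)[:,None]*t[:,None]
    else:q=p[:,:2]/p[:,2:]
    return q*K[0,0]+K[:2,2]
def snap(n,f):
    st=status.get_state();im=cams.read_camera(n);cv2.imwrite(f,im);return im,st
def togo(st,xy,z=None):
    Rm=R.from_quat(st["tcp_rot"]).as_matrix();p=st["eef_pos"];d=np.array([xy[0]-p[0],xy[1]-p[1],0 if z is None else z-p[2]])
    return np.round(100*Rm.T@d,2)
E
python3 - <<'E'
from h import *
sc=dict(base=((338,241),.012),dish=((449,263),.01),spacer=((233,209),.007),cap=((288,189),.014),pinkA=((302,173),.014),pinkB=((306,206),.014),ring=((340,189),.011),tin=((253,262),.037),jar=((314,284),.042),wine=((424,250),.24),cup=((277,147),.04))
sd=dict(base=(318,192),dish=(263,161),spacer=(397,246),cap=(329,249),pinkA=(299,267),pinkB=(324,222),ring=(277,232),tin=(391,180),jar=(358,160),wine=(324,86),cup=(307,311))
for k,(uv,z) in sc.items(): print(k,onz("scene",uv,z).round(3),onz("side",sd[k],z).round(3))
st=status.get_state();print(R.from_quat(st["tcp_rot"]).as_matrix().round(3))
E
```

```text
base [0.575 0.054] [0.561 0.036]
dish [0.495 0.309] [0.494 0.299]
spacer [ 0.619 -0.271] [ 0.617 -0.275]
cap [ 0.459 -0.196] [ 0.456 -0.202]
pinkA [ 0.359 -0.216] [ 0.361 -0.22 ]
pinkB [ 0.5   -0.099] [ 0.501 -0.102]
ring [ 0.368 -0.067] [ 0.372 -0.072]
tin [ 0.768 -0.054] [ 0.77  -0.052]
jar [0.749 0.102] [0.747 0.094]
wine [0.743 0.31 ] [0.723 0.274]
cup [ 0.299 -0.368] [ 0.305 -0.364]
[[-0.926  0.376 -0.001]
 [ 0.376  0.926 -0.002]
 [ 0.    -0.002 -1.   ]]
```

View pics/wrist0.png

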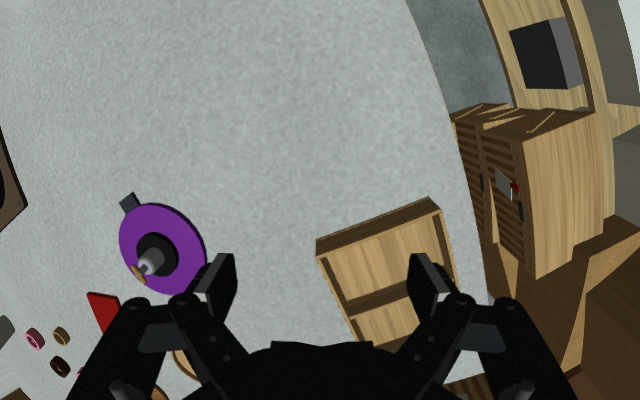

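```bash
python3 -m inch '[[1,[-34.3,-20.6,5],0],[1,[-34.3,-20.6,5],0],[1,[-34.3,-20.6,5],0],[1,[-34.3,-20.6,5],0],[1,[-34.3,-20.6,5],0],[1,[-34.3,-20.6,5],0],[1,[-34.3,-20.6,5],0],[1,[-34.3,-20.6,5],0],[1,[-34.3,-20.6,5],0],[1,[-34.3,-20.6,5],0],[1,[-34.3,-20.6,5],0],[1,[-34.3,-20.6,5],0]]' 40
python3 -c "
from h import *
im,st=snap('wrist','pics/w1.png');np.save('w1.npy',st,allow_pickle=True);print(st['eef_pos'],st['tcp_rot'],st['dq'].max())"
```

```text
time: 1.35
eef_pos: [0.4934, 0.3067, 0.2005]
tcp_rot: [0.191, 0.982, 0.0, -0.0]
contact_force: [-0.9, 1.1, 0.9]
opening: 0.999
[0.4934115 0.3067352 0.2004992] [ 1.90685930e-01  9.81651082e-01  1.69839929e-04 -5.01893474e-07] 0.005952768905073586
```

View pics/w1.png

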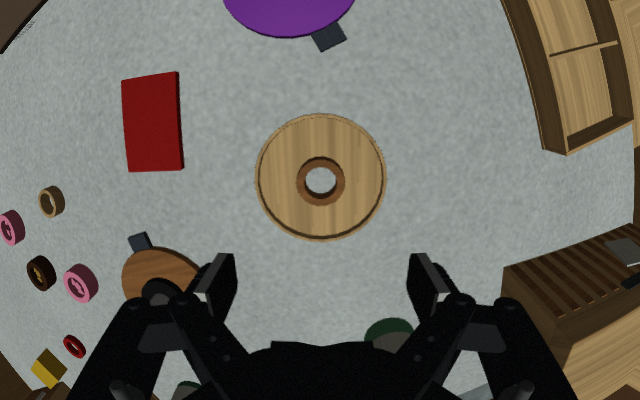

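```bash
python3 -c "
from h import *
st=np.load('w1.npy',allow_pickle=True).item()
xy=onz('wrist',(320.5,181.5),.022,st);print('hub',xy,togo(st,xy,.027))
a=np.linspace(0,6.283,200)
im=cv2.imread('pics/w1.png')
for r,z in((.025,.022),(.0165,.022),(.07,.014)):
  p=proj('wrist',np.c_[xy[0]+r*np.cos(a),xy[1]+r*np.sin(a),0*a+z],st)
  for q in p: cv2.circle(im,tuple(int(8*v) for v in q),4,(0,255,0),-1,shift=3)
cv2.imwrite('pics/w1o.png',cv2.resize(im[90:260,230:410],None,fx=3,fy=3))
for k,uv,z in(('base',(162,284),.012),('spacer',(75,347),.014),('cap',(41,273),.028)): print(k,onz('wrist',uv,z,st))
"
```

```text
hub [0.49411131 0.30517819] [-0.12 -0.12 17.35]
base [0.54534602 0.0568499 ]
spacer [ 0.61479473 -0.25822409]
cap [ 0.45599314 -0.17408746]
```

View pics/w1o.png

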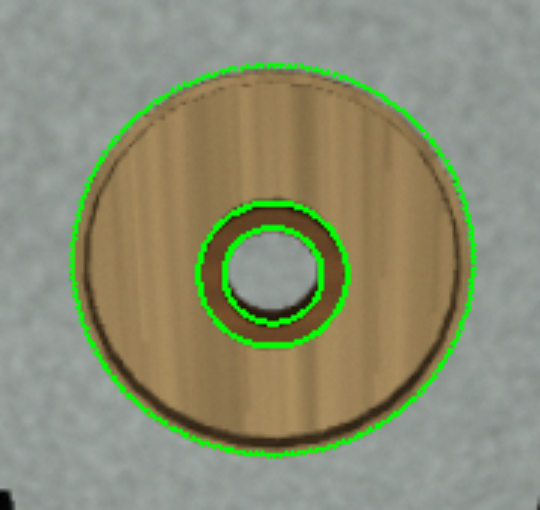

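```bash
python3 -m inch '[[1,[-0.12,-0.12,5],0],[1,[-0.12,-0.12,10],0],[1,[-0.12,-0.12,14],0],[1,[-0.12,-0.12,16.5],0],[1,[-0.12,-0.12,17.2],0],[1,[-0.12,-0.12,17.2],0],[-1,[-0.12,-0.12,17.2],0],[-1,[-0.12,-0.12,17.2],0],[-1,[-0.12,-0.12,17.2],0],[-1,[-0.12,-0.12,17.2],0],[-1,[-0.12,-0.12,17.2],0],[-1,[-0.12,-0.12,17.2],0],[-1,[-0.12,-0.12,17.2],0],[-1,[-0.12,-0.12,17.2],0]]' 20
```

```text
time: 2.8
eef_pos: [0.4962, 0.3045, 0.0306]
tcp_rot: [0.192, 0.981, 0.001, 0.001]
contact_force: [-1.1, -0.7, 6.3]
opening: 0.564
```

```bash
python3 -m inch '[[-1,[0,0,-3],0],[-1,[0,0,-7],0],[-1,[0,0,-12],0],[-1,[0,0,-17],0],[-1,[-28.1,-20.9,-17],0],[-1,[-28.1,-20.9,-17],0],[-1,[-28.1,-20.9,-17],0],[-1,[-28.1,-20.9,-17],0],[-1,[-28.1,-20.9,-17],0],[-1,[-28.1,-20.9,-17],0],[-1,[-28.1,-20.9,-17],0],[-1,[-28.1,-20.9,-17],0],[-1,[-28.1,-20.9,-17],0],[-1,[-28.1,-20.9,-17],0],[-1,[-28.1,-20.9,-17],0]]'
python3 -c "
from h import *
im,st=snap('wrist','pics/w2.png');np.save('w2.npy',st,allow_pickle=True);print(st['eef_pos'],st['tcp_rot'],st['dq'].max())"
```

```text
time: 4.3
eef_pos: [0.6758, 0.0061, 0.198]
tcp_rot: [0.191, 0.982, 0.0, -0.001]
contact_force: [0.2, -0.2, -2.3]
opening: 0.562
[0.67575675 0.00607883 0.19798819] [ 1.90851921e-01  9.81618698e-01  1.04440762e-04 -5.14752809e-04] 0.004255966860024074
```

View pics/w2.png

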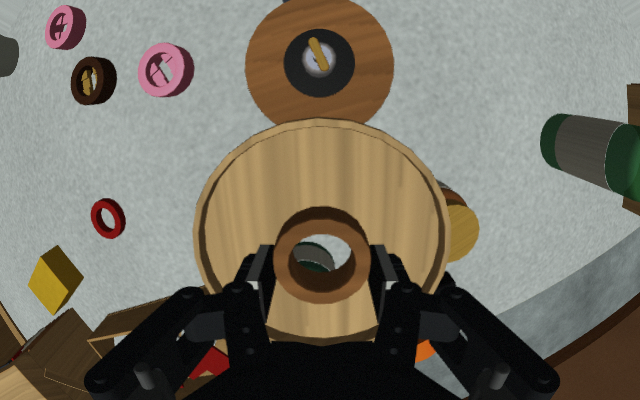

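```bash
python3 -c "
from h import *
from scipy.optimize import least_squares
st=np.load('w2.npy',allow_pickle=True).item();im=cv2.imread('pics/w2.png')
# seat blob
m=((im.max(2)<75)&(np.indices(im.shape[:2])[0]<110)).astype(np.uint8);m[:,:270]=0;m[:,370:]=0
c=max(cv2.findContours(m,0,cv2.CHAIN_APPROX_NONE)[0],key=cv2.contourArea)[:,0,:];c=cv2.convexHull(c)[:,0,:]
w=np.array([onz('wrist',p,.022,st) for p in c])
f=least_squares(lambda v:np.hypot(w[:,0]-v[0],w[:,1]-v[1])-v[2],[*w.mean(0),.034],loss='soft_l1',f_scale=.001)
print('seat',f.x,len(c))
b=(im[...,0]<25)
e1,e2=[onz('wrist',p,.076,st) for p in((311.5,41),(325.5,66))]
print('pin mid',(e1+e2)/2,'len',np.hypot(*(e1-e2)),'ang',np.arctan2(*(e1-e2)[::-1]))
B=f.x[:2];print('togo base',togo(st,B))
hub=onz('wrist',(321.5,255),.189,st);print('hub',hub,togo(st,hub))
a=np.linspace(0,6.283,300)
for xy,r,z in((hub,.025,.189),(hub,.0165,.189),(hub,.07,.181),(B,.034,.022),(B,.075,.012),(B,.005,.073)):
  p=proj('wrist',np.c_[xy[0]+r*np.cos(a),xy[1]+r*np.sin(a),0*a+z],st)
  for q in p: cv2.circle(im,tuple(int(8*v) for v in q),4,(0,255,0),-1,shift=3)
cv2.imwrite('pics/w2o.png',cv2.resize(im[0:330,180:460],None,fx=1.8,fy=1.8))
"
```

```text
seat [0.56614918 0.04735577 0.03376125] 39
pin mid [0.56631271 0.04748039] len 0.02312940131598256 ang -3.0365635660625854
togo base [ 1.171e+01 -2.800e-01  1.000e-02]
hub [0.66990925 0.00805618] [ 0.62 -0.04  0.  ]
```

View pics/w2o.png

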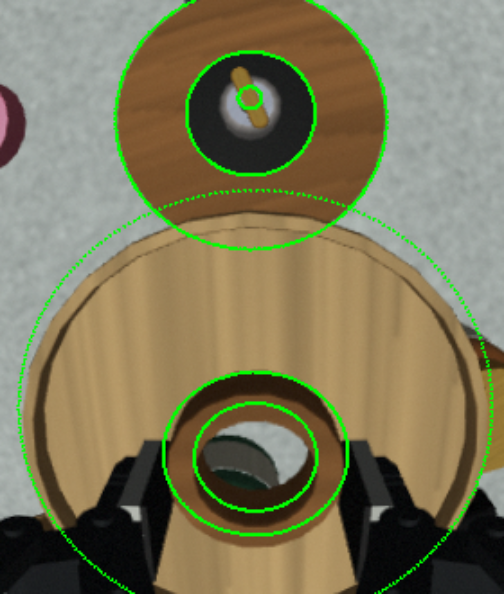

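```bash
cat > fit.py <<'E'
from h import *
from scipy.optimize import minimize
from scipy.ndimage import map_coordinates
def fit(imf,stf,circles,x0,tilt=True,seeds=(0,)):
    """circles: (radius, z in part frame, angle range in tool frame). x0: part origin in tool frame."""
    st=np.load(stf,allow_pickle=True).item();g=cv2.cvtColor(cv2.imread(imf),cv2.COLOR_BGR2GRAY)
    g=cv2.GaussianBlur(g,(0,0),1.2).astype(float);gm=np.hypot(cv2.Sobel(g,6,1,0),cv2.Sobel(g,6,0,1));gm=np.minimum(gm,80)
    Rt=R.from_quat(st["tcp_rot"]).as_matrix()
    def pts(v):
        Q=R.from_rotvec([v[3],v[4],0]).as_matrix() if tilt else np.eye(3);o=[]
        for r,z,lo,hi in circles:
            a=np.linspace(lo,hi,120);P=np.c_[r*np.cos(a),r*np.sin(a),0*a-z]
            o.append((v[:3]+P@Q.T)@Rt.T+st["eef_pos"])
        return [proj('wrist',p,st) for p in o]
    def cost(v): return -sum(map_coordinates(gm,[q[:,1],q[:,0]],order=1).mean() for q in pts(v))
    best=None
    for dz in seeds:
        v=np.r_[x0,0,0][:5 if tilt else 3].astype(float);v[2]+=dz
        s=np.vstack([v]+[v+np.eye(len(v))[i]*(.004 if i<3 else .05) for i in range(len(v))])
        r=minimize(cost,v,method='Nelder-Mead',options=dict(initial_simplex=s,maxiter=800,xatol=1e-5,fatol=1e-3))
        if best is None or r.fun<best.fun: best=r
    return best,pts(best.x)
E
python3 - <<'E'
from fit import *
C=[(.07,.014,-1.1,1.1),(.025,.022,-.9,.9),(.025,.022,2.4,3.88),(.0165,.022,0,6.28)]
for t in(False,True):
    b,p=fit('pics/w2.png','w2.npy',C,[.0,0,.031],t,(-.004,0,.004,.008,.012));print(t,b.fun,b.x.round(4))
im=cv2.imread('pics/w2.png')
for c in p:
  for q in c: cv2.circle(im,tuple(int(8*v) for v in q),3,(0,255,0),-1,shift=3)
cv2.imwrite('pics/w2f.png',cv2.resize(im[100:330,180:460],None,fx=2,fy=2))
E
```

```text
False -296.3021624538385 [ 0.0005 -0.0004  0.0315]Traceback (most recent call last):
  File "<stdin>", line 4, in <module>
  File "fit.py", line 20, in fit
    r=minimize(cost,v,method='Nelder-Mead',options=dict(initial_simplex=s,maxiter=800,xatol=1e-5,fatol=1e-3))
    res = _minimize_neldermead(fun, x0, args, callback, bounds=bounds,
                               **options)
    fxr = func(xr)
    fx = function(np.copy(x), *(wrapper_args + args))
  File "fit.py", line 15, in cost
    def cost(v): return -sum(map_coordinates(gm,[q[:,1],q[:,0]],order=1).mean() for q in pts(v))
                                                                                         ~~~^^^
  File "fit.py", line 14, in pts
    return [proj('wrist',p,st) for p in o]
            ~~~~^^^^^^^^^^^^^^
  File "h.py", line 15, in proj
    c=cams.calibration(n);K=np.array(c["camera_matrix"])
ValueError: time passes only in moves, steps and waits
```

```bash
sed -i 's/^def ray/_C={}\ndef cal(n):\n    if n not in _C:_C[n]=cams.calibration(n)\n    return _C[n]\ndef ray/; s/c=cams.calibration(n)/c=cal(n)/' h.py
python3 -m inch '[[-1,[11.66,-0.24,0],0],[-1,[11.66,-0.24,0],0],[-1,[11.66,-0.24,4],0],[-1,[11.66,-0.24,7.5],0],[-1,[11.66,-0.24,8.5],0],[-1,[11.66,-0.24,8.5],0],[-1,[11.66,-0.24,9],0],[-1,[11.66,-0.24,9.5],0],[-1,[11.66,-0.24,10],0],[-1,[11.66,-0.24,10.5],0],[-1,[11.66,-0.24,10.5],0]]'
python3 -c "
from h import *
im,st=snap('wrist','pics/w3.png');np.save('w3.npy',st,allow_pickle=True)
print(togo(st,(.5663,.0474)),st['eef_pos'],st['contact_force'])"
```

```text
time: 5.45
eef_pos: [0.5673, 0.0461, 0.0925]
tcp_rot: [0.192, 0.981, -0.0, -0.0]
contact_force: [-0.4, 0.5, -2.8]
opening: 0.562
[0.15 0.08 0.  ] [0.56734689 0.04609148 0.09251791] [-0.40867819  0.46642072 -2.8164787 ]
```

```bash
python3 -m inch '[[-1,[0.1,0.1,0.4],0],[-1,[0.1,0.1,0.8],0],[-1,[0.1,0.1,1.2],0],[-1,[0.1,0.1,1.6],0],[-1,[0.1,0.1,2],0],[-1,[0.1,0.1,2.4],0],[-1,[0.1,0.1,2.8],0],[-1,[0.1,0.1,3.2],0],[-1,[0.1,0.1,3.6],0],[-1,[0.1,0.1,3.8],0],[-1,[0.1,0.1,3.8],0]]'
```

```text
time: 6.6
eef_pos: [0.5668, 0.0475, 0.0549]
tcp_rot: [0.192, 0.981, -0.0, -0.0]
contact_force: [0.5, -0.5, -2.3]
opening: 0.558
```

```bash
python3 -m inch '[[-1,[0,0,0.2],0],[-1,[0,0,0.3],0],[0.9,[0,0,0.3],0],[0.9,[0,0,0.3],0],[0.9,[0,0,0.3],0],[0.9,[0,0,0.3],0],[0.9,[0,0,-3],0],[1,[0,0,-8],0],[1,[0,0,-13],0],[1,[0,0,-15],0],[1,[0,0,-15],0]]'
python3 -c "
from h import *
s2=np.load('w2.npy',allow_pickle=True).item();st=status.get_state()
for k,uv,z in(('spacer',(108,218),.014),('cap',(94,80),.028)): 
  xy=onz('wrist',uv,z,s2);print(k,xy,togo(st,xy))
im,st=snap('wrist','pics/w4.png');np.save('w4.npy',st,allow_pickle=True)
"
```

```text
time: 7.7
eef_pos: [0.5698, 0.0473, 0.2108]
tcp_rot: [0.192, 0.981, 0.001, 0.005]
contact_force: [0.3, -0.1, -1.2]
opening: 0.999
spacer [ 0.61682398 -0.26495011] [-16.11 -27.16   0.08]
cap [ 0.46444974 -0.18571686] [  0.99 -25.55  -0.08]
```

View pics/w4.png

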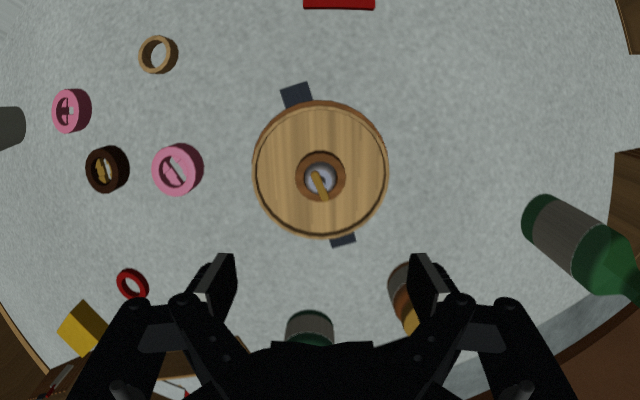

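```bash
python3 -m inch '[[1,[-16.1,-27.2,0],0],[1,[-16.1,-27.2,0],0],[1,[-16.1,-27.2,0],0],[1,[-16.1,-27.2,2],0],[1,[-16.1,-27.2,4],0],[1,[-16.1,-27.2,6],0],[1,[-16.1,-27.2,6],0],[1,[-16.1,-27.2,6],0],[1,[-16.1,-27.2,6],0],[1,[-16.1,-27.2,6],0]]'
python3 - <<'E'
from fit import *
im,st=snap('wrist','pics/w5.png');np.save('w5.npy',st,allow_pickle=True)
m=((im[...,2]>100)&(im[...,1]<60)).astype(np.uint8)
n,l,s,c=cv2.connectedComponentsWithStats(m);o=np.argsort(-s[1:,4])[:3]+1
print(st['eef_pos'],[(s[i].tolist(),c[i].round(1)) for i in o])
b,p=fit('pics/w5.png','w5.npy',[(.027,.014,0,6.28),(.0165,.014,0,6.28)],[0,0,st['eef_pos'][2]],False)
b2=min((fit('pics/w5.png','w5.npy',[(.027,.014,0,6.28),(.0165,.014,0,6.28)],[dx,dy,st['eef_pos'][2]],False)[0] for dx in(-.006,0,.006) for dy in (-.006,0,.006)),key=lambda r:r.fun)
print(b2.fun,b2.x)
# pin direction from w4
s4=np.load('w4.npy',allow_pickle=True).item();i4=cv2.imread('pics/w4.png')
h=cv2.cvtColor(i4,cv2.COLOR_BGR2HSV)[165:205,300:342];hh=h.reshape(-1,3)
print(h[32,25],h[8,14],h[15,5],h[10,30])
np.save('h4.npy',h)
E
```

```text
time: 8.75
eef_pos: [0.6137, -0.2639, 0.1447]
tcp_rot: [0.191, 0.982, 0.0, -0.001]
contact_force: [-0.7, 0.5, -0.1]
opening: 1.0
[ 0.61367327 -0.26387373  0.14466862] [([284, 173, 60, 56, 1428], array([313.5, 200.3])), ([596, 309, 10, 17, 118], array([600.7, 317.1])), ([447, 367, 19, 18, 115], array([454.8, 374.2]))]
-155.8653007567475 [-0.00668988 -0.00730442  0.15166018]
[ 21 165 125] [ 20 171 122] [18 19 68] [113   9 119]
```

```bash
python3 -m inch '[[1,[-0.62,-0.7,4],0],[1,[-0.62,-0.7,8],0],[1,[-0.62,-0.7,11],0],[1,[-0.62,-0.7,12.1],0],[1,[-0.62,-0.7,12.1],0],[-1,[-0.62,-0.7,12.1],0],[-1,[-0.62,-0.7,12.1],0],[-1,[-0.62,-0.7,12.1],0],[-1,[-0.62,-0.7,12.1],0],[-1,[-0.62,-0.7,12.1],0],[-1,[-0.62,-0.7,12.1],0],[-1,[-0.62,-0.7,12.1],0]]'
```

```text
time: 10.0
eef_pos: [0.6188, -0.2748, 0.0277]
tcp_rot: [0.192, 0.981, -0.001, 0.002]
contact_force: [-0.1, 2.0, 6.4]
opening: 0.604
```

```bash
python3 -m inch '[[-1,[0,0,-4],0],[-1,[0,0,-9],0],[-1,[17,27.7,-12.5],0],[-1,[17,27.7,-12.5],0],[-1,[17,27.7,-12.5],0],[-1,[17,27.7,-12.5],0],[-1,[17,27.7,-12.5],0],[-1,[17,27.7,-12.5],0],[-1,[17,27.7,-12.5],0],[-1,[17,27.7,-12.5],0],[-1,[17,27.7,-12.5],0],[-1,[17,27.7,-12.5],0]]'
python3 - <<'E'
from fit import *
im,st=snap('wrist','pics/w6.png');np.save('w6.npy',st,allow_pickle=True)
print(st['eef_pos'],togo(st,(.5663,.0474)))
C=[(.027,.014,-.9,.9),(.0165,.014,0,6.28)]
b=min((fit('pics/w6.png','w6.npy',C,[dx,0,.0277+dz],False)[0] for dx in(-.004,0,.004) for dz in(-.004,0,.004)),key=lambda r:r.fun);print(b.fun,b.x)
C=[(.075,-.01,-1,1),(.07,.014,-1.5,1.5)]
d=togo(st,(.5663,.0474))/100
b=fit('pics/w6.png','w6.npy',C[1:],[d[0],d[1],st['eef_pos'][2]-.022],False)[0];print(b.fun,b.x)
E
```

```text
time: 11.2
eef_pos: [0.5641, 0.0457, 0.1497]
tcp_rot: [0.192, 0.981, -0.0, 0.0]
contact_force: [1.2, -0.5, -0.4]
opening: 0.605
[0.56412789 0.04566203 0.14966045] [-0.14  0.24  0.  ]
-127.39770355637933 [ 0.00026471 -0.00035951  0.04502065]
-77.0655256324187 [0.00346529 0.00222155 0.13352949]
```

View pics/w6.png

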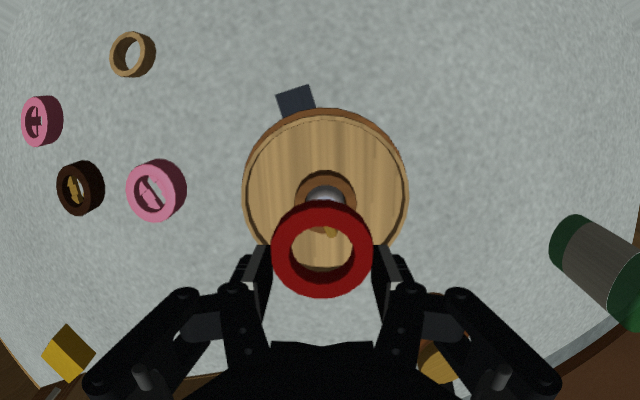

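```bash
python3 - <<'E'
from h import *
from scipy.optimize import least_squares
st=np.load('w6.npy',allow_pickle=True).item();im=cv2.imread('pics/w6.png')
m=((im[...,2]>60)&(im[...,1]<45)&(im[...,0]<45)).astype(np.uint8)
n,l,s,c=cv2.connectedComponentsWithStats(m);i=np.argmax(s[1:,4])+1;print(s[i])
m=(l==i).astype(np.uint8);c=max(cv2.findContours(m,0,1)[0],key=len)[:,0,:]
zt=st['eef_pos'][2]-.0277+.014
for z in (zt,zt-.006):
    q=c[(c[:,1]>270)&(c[:,0]>284)&(c[:,0]<360)]   # near (bottom) outer edge of top face
    w=np.array([onz('wrist',p,z,st) for p in q])
    f=least_squares(lambda v:np.hypot(w[:,0]-v[0],w[:,1]-v[1])-.027,w.mean(0)).x
    g=least_squares(lambda v:np.hypot(w[:,0]-v[0],w[:,1]-v[1])-v[2],[*w.mean(0),.027]).x
    print(z,togo(st,f),g[2],togo(st,g[:2]))
E
```

```text
[ 270  207  103   91 4464]
0.13596045091639927 [ 0.45 -0.05 -0.  ] 0.025773435543329542 [ 0.31 -0.04 -0.  ]
0.12996045091639927 [ 0.   -0.04  0.  ] 0.026898127850133718 [-0.01 -0.04  0.  ]
```

```bash
python3 -m inch '[[-1,[-0.2,0.28,2],0],[-1,[-0.2,0.28,3.5],0],[-1,[-0.2,0.28,4],0],[-1,[-0.2,0.28,4.4],0],[-1,[-0.2,0.28,4.8],0],[-1,[-0.2,0.28,5.2],0],[-1,[-0.2,0.28,5.6],0],[-1,[-0.2,0.28,5.6],0]]'
python3 -c "
from h import *
im,st=snap('wrist','pics/w7.png');np.save('w7.npy',st,allow_pickle=True)
print(togo(st,(.5663,.0474)),st['eef_pos'],st['contact_force'])"
```

```text
time: 12.05
eef_pos: [0.5667, 0.0485, 0.093]
tcp_rot: [0.192, 0.981, -0.0, 0.0]
contact_force: [-0.1, -0.3, -0.6]
opening: 0.599
[-0.01 -0.12 -0.  ] [0.5666636  0.04854334 0.09299535] [-0.11355163 -0.34389341 -0.58655476]
```

```bash
python3 -m inch '[[-1,[0,-0.08,0.4],0],[-1,[0,-0.08,0.8],0],[-1,[0,-0.08,1.2],0],[-1,[0,-0.08,1.5],0],[-1,[0,-0.08,1.8],0],[-1,[0,-0.08,2],0],[-1,[0,-0.08,2.1],0],[-1,[0,-0.08,2.1],0]]'
```

```text
time: 12.9
eef_pos: [0.5668, 0.0476, 0.0725]
tcp_rot: [0.192, 0.981, -0.0, 0.001]
contact_force: [2.5, -0.5, -0.8]
opening: 0.599
```

```bash
python3 -m inch '[[-1,[0,0,0.15],0],[-1,[0,0,0.25],0],[-1,[0,0,0.25],0]]'; python3 -m inch '[[0.5,[0,0,0],0],[0.9,[0,0,0],0],[0.9,[0,0,0],0],[0.9,[0,0,0],0],[0.9,[0,0,-4],0],[1,[0,0,-8],0],[1,[0,0,-13],0],[1,[0,0,-13],0],[1,[0,0,-13],0],[1,[0,0,-13],0]]'
python3 - <<'E'
from h import *
im,st=snap('wrist','pics/w8.png');np.save('w8.npy',st,allow_pickle=True)
print(st['eef_pos'],togo(st,(.5663,.0474)),'cap',togo(st,(.4625,-.187)))
a=np.linspace(0,6.283,200)
p=proj('wrist',np.c_[.5663+.027*np.cos(a),.0474+.027*np.sin(a),0*a+.058],st)
j=cv2.resize(im,None,fx=4,fy=4,interpolation=cv2.INTER_CUBIC)
for q in p: cv2.circle(j,tuple(int(8*(4*v+1.5)) for v in q),6,(0,255,0),-1,shift=3)
c=(p.mean(0)*4).astype(int)
A=j[c[1]-220:c[1]+220,c[0]-220:c[0]+220]
h=cv2.cvtColor(im,cv2.COLOR_BGR2HSV)
print(p.mean(0));cv2.imwrite('pics/w8z.png',np.hstack([A,cv2.resize(im[80:300,20:240],(340,340))[:A.shape[0]] if 0 else cv2.copyMakeBorder(cv2.resize(im[60:230,0:220],None,fx=1.6,fy=1.6),0,440-272,0,0,0)]))
E
```

```text
time: 13.2
eef_pos: [0.5671, 0.0475, 0.0707]
tcp_rot: [0.192, 0.981, -0.0, 0.001]
contact_force: [2.3, -2.1, 3.5]
opening: 0.602
time: 14.2
eef_pos: [0.5654, 0.0479, 0.1982]
tcp_rot: [0.192, 0.981, -0.0, -0.001]
contact_force: [-0.7, -0.1, 0.1]
opening: 1.002
[0.56535564 0.04792091 0.19822114] [-0.11 -0.01 -0.  ] cap [ 6.900e-01 -2.564e+01  2.000e-02]
[321.82300553 192.28481961]
```

View pics/w8z.png

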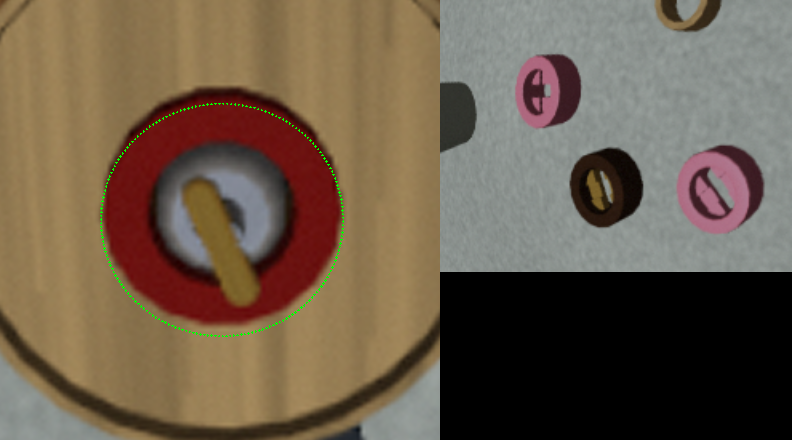

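```bash
python3 -m inch '[[1,[0.7,-25.6,0],0],[1,[0.7,-25.6,0],0],[1,[0.7,-25.6,0],0],[1,[0.7,-25.6,2],0],[1,[0.7,-25.6,4],0],[1,[0.7,-25.6,4],0],[1,[0.7,-25.6,4],0],[1,[0.7,-25.6,4],0],[1,[0.7,-25.6,4],0],[1,[0.7,-25.6,4],0]]'
python3 - <<'E'
from fit import *
s8=np.load('w8.npy',allow_pickle=True).item()
e=[onz('wrist',((u-220+1287)/4-.4,(v-220+769)/4-.4),.075,s8) for u,v in((200,181),(247,302))]
d=e[0]-e[1];print('pin',np.hypot(*d),(e[0]+e[1])/2,np.arctan2(d[1],d[0]))
im,st=snap('wrist','pics/w9.png');np.save('w9.npy',st,allow_pickle=True)
C=[(.029,.028,0,6.28),(.018,.028,0,6.28)]
z=st['eef_pos'][2]
b,p=min((fit('pics/w9.png','w9.npy',C,[dx,dy,z],False) for dx in(-.015,-.01,-.005,0,.005,.01) for dy in(-.015,-.01,-.005,0,.005,.01,.015)),key=lambda r:r[0].fun);print(z,b.fun,b.x)
c=p[0].mean(0);print(c)
x,y=int(c[0])-60,int(c[1])-60
j=cv2.resize(im[y:y+120,x:x+120],None,fx=5,fy=5,interpolation=cv2.INTER_CUBIC)
j=np.clip(j.astype(float)*1.5,0,255).astype(np.uint8)
for q in np.vstack(p)[::4]: cv2.circle(j,tuple(int(5*(v-o)+2) for v,o in zip(q,(x,y))),1,(0,255,0),-1)
print('crop origin',x,y);cv2.imwrite('pics/w9z.png',j)
E
```

```text
time: 15.25
eef_pos: [0.4645, -0.1858, 0.1605]
tcp_rot: [0.191, 0.982, -0.0, 0.001]
contact_force: [-0.3, 1.4, -0.4]
opening: 1.001
pin 0.028300193089378853 [0.56578961 0.0480842 ] 3.111733113881685
0.16050204492751 -146.09285889778903 [ 0.00328302 -0.01409543  0.16503287]
[305.81735276 187.71144561]
crop origin 245 127
```

View pics/w9z.png

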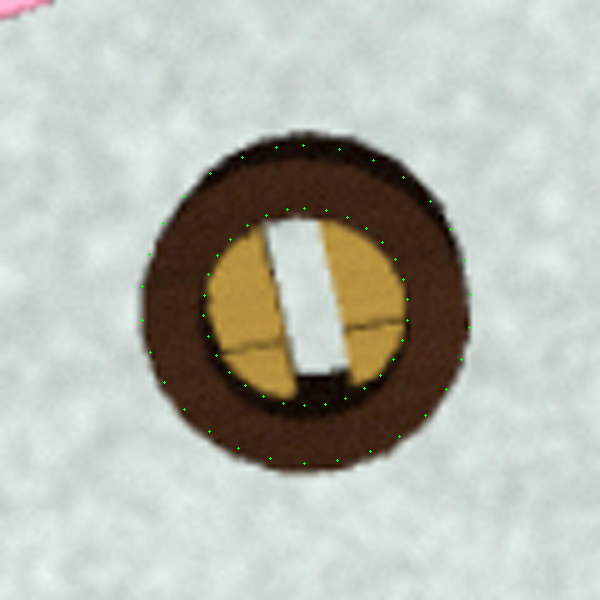

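```bash
python3 - <<'E'
from h import *
def pca(w):
    m=w.mean(0);u,s,v=np.linalg.svd(w-m,full_matrices=False);return m,np.arctan2(v[0,1],v[0,0]),4*s/np.sqrt(len(w))*.866
s8=np.load('w8.npy',allow_pickle=True).item();im=cv2.imread('pics/w8.png')
h=cv2.cvtColor(im,cv2.COLOR_BGR2HSV);c=proj('wrist',[.5663,.0474,.073],s8)[0];Y,X=np.indices(h.shape[:2])
m=(np.hypot(X-c[0],Y-c[1])<25)&(h[...,0]>14)&(h[...,0]<30)&(h[...,1]>110)&(h[...,2]>50)
n,l,s,_=cv2.connectedComponentsWithStats(m.astype(np.uint8));i=np.argmax(s[1:,4])+1
w=np.array([onz('wrist',(x,y),.075,s8) for y,x in np.argwhere(l==i)]);P=pca(w);print('pin',len(w),P)
st=np.load('w9.npy',allow_pickle=True).item();im=cv2.imread('pics/w9.png');g=im.min(2)
m=((np.hypot(X-306,Y-189)<21)&(g>90)).astype(np.uint8)
n,l,s,_=cv2.connectedComponentsWithStats(m);i=np.argmax(s[1:,4])+1
w=np.array([onz('wrist',(x,y),.018,st) for y,x in np.argwhere(l==i)]);S=pca(w);print('slot',len(w),S)
m=(im.max(2)>20)&(im.max(2)<75)&(np.hypot(X-306,Y-189)<36)
n,l,s,_=cv2.connectedComponentsWithStats(m.astype(np.uint8))
cap=onz('wrist',(306,189.8),.028,st);print('cap',cap,togo(st,cap,.035))
d=(P[1]-S[1]+np.pi/2)%np.pi-np.pi/2;print('world turn',d,'tool twist',-d)
ax=R.from_quat(st['tcp_rot']).as_matrix();print('tool x ang',np.arctan2(ax[1,0],ax[0,0]),st['qpos'])
E
```

```text
pin 267 (array([0.56532006, 0.04757801]), np.float64(0.009330883268540162), array([0.02834422, 0.00691846]))
slot 330 (array([ 0.45572358, -0.19735903]), np.float64(-0.1860366663489835), array([0.02824159, 0.00954766]))
cap [ 0.45646558 -0.19721476] [ 0.33 -1.36 12.55]
world turn 0.19536754961752356 tool twist -0.19536754961752356
tool x ang 2.7580386744360745 [-5.83607351e-01 -6.50875626e-03  2.07718209e+00  2.33805162e-04
  1.06972375e+00 -1.77096187e+00]
```

```bash
python3 -m inch '[[1,[0.33,-1.36,4],0],[1,[0.33,-1.36,8],0],[1,[0.33,-1.36,11.5],0],[1,[0.33,-1.36,12.9],0],[1,[0.33,-1.36,12.9],0],[1,[0.33,-1.36,12.9],0],[-1,[0.33,-1.36,12.9],0],[-1,[0.33,-1.36,12.9],0],[-1,[0.33,-1.36,12.9],0],[-1,[0.33,-1.36,12.9],0],[-1,[0.33,-1.36,12.9],0],[-1,[0.33,-1.36,12.9],0],[-1,[0.33,-1.36,12.9],0]]' 40; python3 -c "
from h import *
st=status.get_state();print(togo(st,(.5663,.0474)))"
```

```text
time: 16.6
eef_pos: [0.4568, -0.199, 0.0333]
tcp_rot: [0.192, 0.981, -0.001, 0.002]
contact_force: [-0.7, 1.0, 6.8]
opening: 0.658
[-8.700e-01  2.695e+01 -1.000e-02]
```

```bash
python3 -m inch '[[-1,[0,0,-4],0],[-1,[0,0,-9],0],[-1,[-0.9,26.9,-12],-0.195],[-1,[-0.9,26.9,-12],-0.195],[-1,[-0.9,26.9,-12],-0.195],[-1,[-0.9,26.9,-12],-0.195],[-1,[-0.9,26.9,-12],-0.195],[-1,[-0.9,26.9,-12],-0.195],[-1,[-0.9,26.9,-12],-0.195],[-1,[-0.9,26.9,-12],-0.195],[-1,[-0.9,26.9,-12],-0.195],[-1,[-0.9,26.9,-12],-0.195]]'
python3 - <<'E'
from fit import *
im,st=snap('wrist','pics/w10.png');np.save('w10.npy',st,allow_pickle=True)
print(st['eef_pos'],togo(st,(.5663,.0474)),st['contact_force'])
c=proj('wrist',[*st['eef_pos'][:2],st['eef_pos'][2]-.0053],st)[0];print(c)
b,p=min((fit('pics/w10.png','w10.npy',[(.018,.028,0,6.28),(.029,.028,-.9,.9),(.029,.028,2.6,3.7)],[dx,0,.0333+dz],False) for dx in(-.003,0,.003) for dz in(-.002,.002)),key=lambda r:r[0].fun);print(b.fun,b.x)
x,y=int(c[0])-75,int(c[1])-90
j=cv2.resize(im[y:y+150,x:x+150],None,fx=4,fy=4,interpolation=cv2.INTER_CUBIC);j=np.clip(j.astype(float)*1.5,0,255).astype(np.uint8)
for q in np.vstack(p)[::3]: cv2.circle(j,tuple(int(4*(v-o)+2) for v,o in zip(q,(x,y))),1,(0,255,0),-1)
print(x,y);cv2.imwrite('pics/w10z.png',j)
E
```

```text
time: 17.8
eef_pos: [0.5644, 0.0465, 0.1506]
tcp_rot: [0.096, 0.995, -0.0, -0.0]
contact_force: [-0.6, 0.3, -1.7]
opening: 0.655
[0.56443824 0.04654086 0.1506385 ] [-0.17  0.12 -0.  ] [-0.62043976  0.26378895 -1.69184375]
[322.49579319 269.89757601]
-173.92359634461826 [-0.00132609 -0.00050957  0.03533321]
247 179
```

View pics/w10z.png

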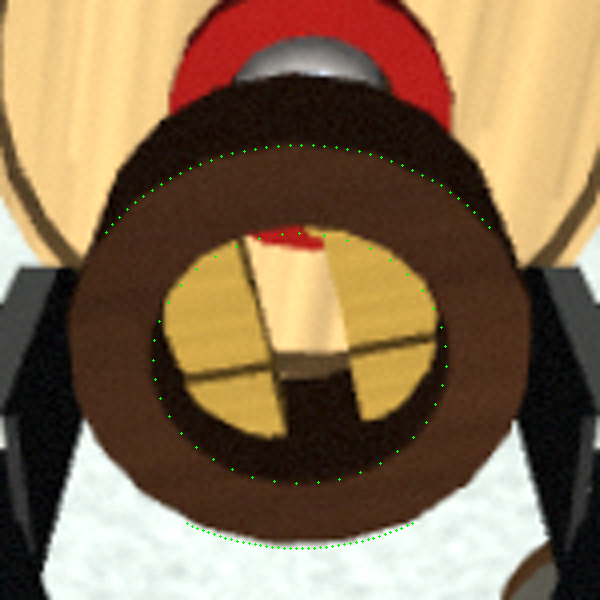

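```bash
python3 - <<'E'
from h import *
st=np.load('w10.npy',allow_pickle=True).item();zt=st['eef_pos'][2]-.0345+.018
f=lambda u,v:onz('wrist',(247+(u-1.5)/4,179+(v-1.5)/4),zt,st)
for a,b in(((245,240),(285,437)),((325,250),(362,418)),((435,338),(350,354)),((268,367),(188,379))):
    d=f(*a)-f(*b);print(np.arctan2(d[1],d[0])%np.pi,np.hypot(*d))
print(togo(st,(.5660,.0475)),st['qpos'][5])
E
```

```text
3.11108267623481 0.03006747690312296
0.010400955412623425 0.025753912916639622
1.582534593169256 0.01126766486565499
1.562488065308267 0.010779878107459074
[-0.13  0.12 -0.  ] -1.474899737823689
```

```bash
python3 -m inch '[[-1,[-0.02,0.14,2],0],[-1,[-0.02,0.14,3.3],0],[-1,[-0.02,0.14,3.6],0],[-1,[-0.02,0.14,3.6],0],[-1,[-0.02,0.14,3.6],0]]'
python3 -c "
from h import *
st=status.get_state();print(togo(st,(.566,.0475)),st['contact_force'])"
```

```text
time: 18.35
eef_pos: [0.5658, 0.0488, 0.1153]
tcp_rot: [0.095, 0.995, -0.0, 0.0]
contact_force: [0.6, 1.0, -0.8]
opening: 0.653
[-0.05 -0.13  0.  ] [ 0.628471    0.96213501 -0.76127271]
```

```bash
python3 -m inch '[[-1,[0.08,-0.08,0],0],[-1,[0.08,-0.08,0.4],0],[-1,[0.08,-0.08,0.8],0],[-1,[0.08,-0.08,1.1],0],[-1,[0.08,-0.08,1.3],0],[-1,[0.08,-0.08,1.5],0],[-1,[0.08,-0.08,1.7],0],[-1,[0.08,-0.08,1.9],0],[-1,[0.08,-0.08,1.9],0]]'
python3 -c "
from h import *
st=status.get_state();print(togo(st,(.566,.0475)),st['contact_force'],st['wrist_torque'])"
```

```text
time: 19.25
eef_pos: [0.5645, 0.0482, 0.0956]
tcp_rot: [0.095, 0.995, -0.0, 0.0]
contact_force: [1.1, -1.3, -2.2]
opening: 0.654
[-0.16 -0.04  0.  ] [ 1.07021599 -1.26094273 -2.19375734] [-0.23378252 -0.04535558 -0.03660067]
```

```bash
python3 -m inch '[[-1,[0,0,0.2],0],[-1,[0,0,0.4],0],[-1,[0,0,0.6],0],[-1,[0,0,0.8],0],[-1,[0,0,1],0],[-1,[0,0,1],0]]';python3 -m inch '[[-1,[0,0,0.2],0],[-1,[0,0,0.3],0],[-1,[0,0,0.4],0],[-1,[0,0,0.4],0]]'
```

```text
time: 19.85
eef_pos: [0.5649, 0.0482, 0.0867]
tcp_rot: [0.095, 0.995, -0.0, 0.0]
contact_force: [-1.4, -2.3, 5.7]
opening: 0.653
time: 20.25
eef_pos: [0.5651, 0.0482, 0.0836]
tcp_rot: [0.095, 0.995, -0.0, 0.0]
contact_force: [-3.3, -2.3, 7.8]
opening: 0.647
```

```bash
python3 -m inch '[[-1,[0,0,0.1],0],[-1,[0,0,0.2],0],[-1,[0,0,0.25],0],[-1,[0,0,0.25],0]]';python3 -m inch '[[-1,[0,0,0],0.1],[-1,[0,0,0],0.2],[-1,[0,0,0],0.3],[-1,[0,0,0],0.3]]'; python3 -c "
from h import *
st=status.get_state();print(togo(st,(.566,.0475)),st['contact_force'],st['wrist_torque'])"
```

```text
time: 20.65
eef_pos: [0.5652, 0.0482, 0.0817]
tcp_rot: [0.095, 0.995, -0.0, 0.0]
contact_force: [-4.8, -1.3, 12.3]
opening: 0.651
time: 21.05
eef_pos: [0.5667, 0.0479, 0.0821]
tcp_rot: [0.244, 0.97, 0.0, 0.003]
contact_force: [-0.2, -3.0, 9.1]
opening: 0.653
[ 0.04 -0.07 -0.  ] [-0.22472204 -3.02959995  9.12222571] [-0.5666711   0.26338505 -0.1837312 ]
```

```bash
python3 -m inch '[[-1,[0,0,0.05],0.12],[-1,[0,0,0.05],0.24],[-1,[0.02,0.03,0.05],0.36],[-1,[0.02,0.03,0.05],0.48],[-1,[0.02,0.03,0.05],0.6],[-1,[0.02,0.05,0.05],0.72],[-1,[0.02,0.05,0.05],0.84],[-1,[0.02,0.05,0.05],0.96],[-1,[0.03,0.07,0.05],1.08],[-1,[0.03,0.07,0.05],1.2],[-1,[0.03,0.07,0.05],1.27],[-1,[0.03,0.07,0.05],1.27],[-1,[0.03,0.07,0.05],1.27]]'
python3 - <<'E'
from h import *
im,st=snap('wrist','pics/w11.png');np.save('w11.npy',st,allow_pickle=True)
print(togo(st,(.566,.0475)),st['contact_force'],st['wrist_torque'])
q=st['tcp_rot'];print(2*np.arctan2(q[1],q[0]))
c=proj('wrist',[*st['eef_pos'][:2],st['eef_pos'][2]-.0053],st)[0]
x,y=int(c[0])-75,int(c[1])-90
j=cv2.resize(im[y:y+150,x:x+150],None,fx=4,fy=4,interpolation=cv2.INTER_CUBIC);j=np.clip(j.astype(float)*1.5,0,255).astype(np.uint8)
print(x,y);cv2.imwrite('pics/w11z.png',j)
E
```

```text
time: 22.35
eef_pos: [0.5659, 0.0488, 0.0815]
tcp_rot: [0.771, 0.637, 0.001, 0.001]
contact_force: [-4.4, -2.7, 11.6]
opening: 0.652
[-0.13  0.04  0.  ] [-4.44889998 -2.66458219 11.61828599] [-0.44570291  0.65906669 -0.15767281]
1.3803650779545467
245 180
```

View pics/w11z.png

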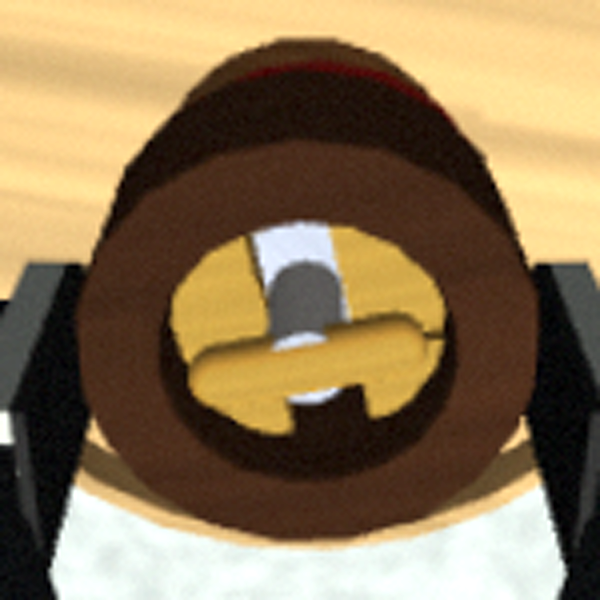

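```bash
python3 -m inch '[[-1,[0,0,-0.2],0],[-1,[0,0,-0.4],0],[-1,[0,0,-0.6],0],[-1,[0,0,-0.8],0],[-1,[0,0,-0.8],0]]';python3 -m inch '[[0.3,[0,0,0],0],[0.9,[0,0,0],0],[0.9,[0,0,0],0],[0.9,[0,0,0],0],[0.9,[0,0,0],0],[0.9,[0,0,-4],0],[1,[0,0,-9],0],[1,[0,0,-12],0],[1,[0,0,-12],0],[1,[0,0,-12],0]]'
python3 - <<'E'
from h import *
im,st=snap('wrist','pics/w12.png');np.save('w12.npy',st,allow_pickle=True);s2=cams.read_camera('side')
a=np.linspace(0,6.283,200)
c=proj('wrist',[.5663,.0474,.082],st)[0]
x,y=int(c[0])-70,int(c[1])-70
j=cv2.resize(im[y:y+140,x:x+140],None,fx=3,fy=3,interpolation=cv2.INTER_CUBIC)
# cap top rim drawn for locked underside z=54 (green) and 51 (white), 58 (blue)
for z,col in((.082,(0,255,0)),(.086,(255,0,0)),(.079,(255,255,255))):
  for q in proj('wrist',np.c_[.5660+.029*np.cos(a),.0475+.029*np.sin(a),0*a+z],st)[::3]: cv2.circle(j,tuple(int(3*(v-o)+1) for v,o in zip(q,(x,y))),0,col,-1)
k=cv2.resize(s2[140:220,270:365],None,fx=4,fy=4,interpolation=cv2.INTER_CUBIC)
k=cv2.copyMakeBorder(k,0,420-320,0,0,0)
cv2.imwrite('pics/w12z.png',np.hstack([j,k]))
E
```

```text
time: 22.9
eef_pos: [0.5657, 0.049, 0.0876]
tcp_rot: [0.771, 0.637, 0.001, 0.001]
contact_force: [2.6, -1.4, 3.2]
opening: 0.65
time: 23.9
eef_pos: [0.5646, 0.0493, 0.2074]
tcp_rot: [0.771, 0.637, 0.0, 0.0]
contact_force: [0.3, -0.8, -1.7]
opening: 0.999
```

View pics/w12z.png

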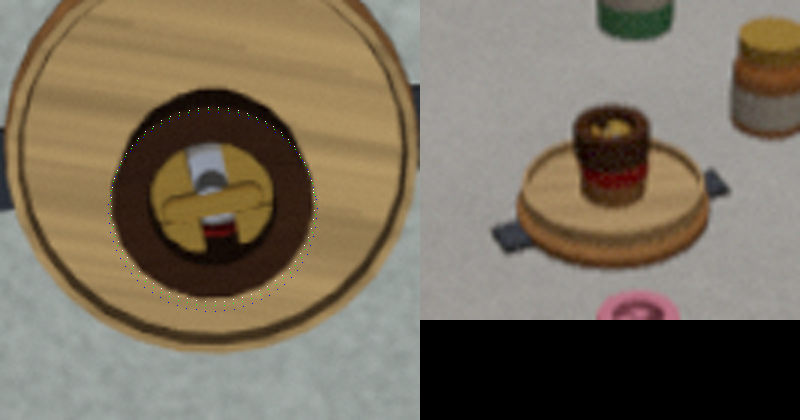

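```bash
python3 -c "
from plant import ctrl
print(ctrl.sign_off())"
```

```text
the job is handed in; nothing more can be done
None
```

The carrier is assembled and handed in at about 24 s. The dish, then the spacer, then the cap went onto the post. The cap's slot went over the pin; I pressed it down (about 12 N measured) and turned it a quarter turn clockwise.

**Lock:** while the cap was pressed and after release, the wrist camera showed the pin lying across the slot, along the groove. When I eased off, the gripper height put the cap's underside at about 54 mm, the locked height. I did not test the lock by pulling the cap up.

**Last pictures:** after release the stack stood straight with the gripper clear. The side-camera crop around the carrier showed nothing moved; I took no last picture of the rest of the table.

**Disagreements:**
- The circle I projected for the cap's top came out slightly larger than the cap in the last wrist picture, as it had for the spacer. It could not tell the 51, 54 and 58 mm heights apart, so the height rests on the gripper reading.
- The first rough pin angle (0.105 rad) differed from the one I used (0.01 rad), and the slot went over the pin without resistance.

I viewed 13 pictures, three over the budget of 10.

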